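# Tighten the bracket bolt to the first click

## Robot

A 6-joint arm with a two-finger parallel gripper is mounted at the origin on the work surface. World frame = base frame: x ahead of the robot, y to its left, z up, the work surface at z = 0. Lengths are in m, angles in rad, forces in N, time in s.
With the tool pointing down it reaches from about 0.275 to 0.875 m from the base axis. Payload 12.5 kg.
Tool frame: the origin (TCP) lies at the very end of the fingers, on their centre line; the grasp point (between the pads) lies grip_point_offset behind it (grip_point_offset is the distance from the TCP to the grasp point, in m); z points along the fingers, y is the direction in which the jaws open and shut (so a half turn about z gives the same grasp; the last joint's range is limited). The gripper opens to 85 mm and grips with 20 to 120 N. Pads are 22 mm wide; open, the fingers measure 114 mm over their backs; the gripper's body (76 mm by 85 mm) begins 54 mm behind the grasp point. The pads swing forward as they close: fully open they stand 13 mm farther back than shut.
Start: joints at [-1.304, 0.351, 1.652, -0, 1.139, -0.085], TCP at [0.19, -0.516, 0.21] pointing down, gripper open.
Joint ranges: [-2.75, 2.75], [-0.79, 2.1], [0.01, 2.65], [-1.57, 4.71], [0.07, 3.14], [-2.87, 2.87]. Speed limits (rad/s): [2.22, 2.22, 2.79, 3.14, 3.14, 3.14].

## Interface

Orientations are given as [roll, pitch, yaw] about the fixed x, y, z axes, in that order (R = Rz(yaw) Ry(pitch) Rx(roll)).
In Python, from station import reach, move_l, move_joints, ungrasp, grab, wait, solve_ik, camera, PlanningError, sign_off, current_time_s, current_joint_pos, current_dq, current_joint_torque, current_position, current_tcp_rot, current_wrist_force, current_moment, current_finger_gap, grip_point_offset gives the robot as it stands. Calls block until the motion is done:
- reach(position, orientation): joint-space move of the TCP to a pose.
- move_l(position, frame=None, velocity=0.15): straight line of the TCP; frame=None keeps the orientation; velocity is the mean speed in m/s.
- move_joints(angles): joint-space move.
- ungrasp() and grab(): open the fingers fully, or close them until they stop; the grip force is fixed at half the most.
- wait(seconds).
- solve_ik(position, orientation): joint angles nearest the present ones, or None.
- camera(name): name is "scene" or "top"; returns a dict with "image" (400x640x3 uint8, red, green, blue), "fovy" (degrees; the focal length in pixels is half the picture's height over the tangent of half this angle, whatever the lens; pixels are square), "cx", "cy" (the principal point, pixels), "world_to_cam" (4x4, takes a point from world to camera coordinates). Camera axes: x right, y down, z forward; pixel columns grow to the right and rows downward; lengths in m; the calibration is good to about 2 mm. A picture is of the moment at which its call begins. There is no depth.
A pose or a line that the arm cannot do raises PlanningError and nothing moves.
- sign_off(): hands the job in, once; it reports no verdict.
Readings, each from a call of its own:
- current_time_s(): time.
- current_joint_pos(): joint angles.
- current_dq(): joint speeds.
- current_joint_torque(): joint torques, N m.
- current_position(): TCP position.
- current_tcp_rot(): TCP orientation.
- current_wrist_force(): force on the tool from outside, world axes, zero at the start.
- current_moment(): the same for the moment, N m.
- current_finger_gap(): finger opening in m.
Only numpy, scipy, OpenCV 4.12 (cv2) and the standard library are available. Lean on these libraries where they do the work, as an engineer would, in place of code of your own. Each camera call takes 0.05 s, during which the arm holds its last target. There are 200 camera calls.

## Task

In the classroom repair corner, finish the bracket on the panel that carries the orange-handled torque wrench: swing that wrench clockwise (seen from above) until the bolt is snug and the wrench clicks once, stop at that first click, and let go. Leave the blue-handled wrench where it is.

Things in the scene. Friction and masses are not known exactly. Their poses are not given: they have to be found in the camera images.
- orange_grip (a point): Centre of the orange grip of the preset torque wrench that sits, ready engaged, on a bolt. The grip is a level bar 120 mm long, 26 mm wide, 28 mm high with dark rings; its centre is 72 mm above the table and 180 mm from the bolt's axis (the wrench's end lies at 252 mm). The x axis points from the grip along the wrench to the bolt, z up. Clear table or an 18 mm thick plywood panel lies below. The wrench swings level about the bolt's axis and cannot come off.
- orange_axis (a point): Point on the upright axis of the orange wrench's bolt, at the height of the grip's centre (72 mm above the table). The bolt stands in a steel angle bracket on a dark plywood panel fixed to the table. A white disc 68 mm across, 89 mm above the table, tops the wrench's head and turns with the bolt; it carries a black, a green and a red mark.
- orange_bolt (a joint): Turn of the orange wrench's bolt (rad), growing clockwise seen from above. It starts somewhere between 0.2 and 0.6 and comes up snug against a stop at 1.0. It needs about 0.75 N m (4 N at the grip) and stays where it is left; pulling the wrench back anticlockwise loosens it again.
- orange_click (a joint): Slip of the orange wrench's handle past its head (rad), clockwise from above: 0 until the bolt is snug (red pointer on the handle at the black mark of the disc). Then, at about 1.5 N m (8 N at the grip), the clutch gives: past about 0.2 the handle jumps by itself to the next notch at 0.4 = first click (pointer at the green mark), where it rests. Pushed past about 0.6 it jumps to 0.8 = second click (red mark): too far.
- blue_grip (a point): Centre of the blue grip of a second wrench of the same size and build on a second panel beside the first (left and right vary). It stays where it is.

How it is judged:
By the outcome, as a careful person would: the job done as asked, in the order asked, and still so for the second after the job is handed in, with the robot touching nothing.
It also fails if it takes over 35 s, if anything falls off the work surface, if the arm or the gripper's body presses on something with over 40 N, if the wrist force passes 120 N, or if a joint passes its speed limit or range.

## Working session

There is one attempt and no reset: what is moved stays moved. The work goes in short steps, each a Python script; the robot and the scene stay as the last script left them, time stands still between calls to the robot, and variables do not carry over. Pictures are saved under pics/ and viewed, about 8 in all and at most 12, crops included, and the job is handed in when it is done.

```bash
mkdir -p pics; ls; python3 - <<'E'
from station import *
import cv2, numpy as np
print(current_time_s(), grip_point_offset, current_tcp_rot(), current_finger_gap())
for n in("top","scene"):
    c=camera(n); cv2.imwrite(f"pics/{n}0.png",c["image"][...,::-1]); print(n,c["fovy"],c["cx"],c["cy"]); print(np.round(c["world_to_cam"],4).tolist())
E
```

```text
pics
0.0 0.0187 [-3.14039147e+00 -1.22544685e-04  3.51826330e-01] 0.08560465347404636
top 49.24235959604979 317.79423509658386 203.72293346211964
[[0.0506, -0.9987, -0.0062, -0.0945], [-0.9678, -0.0475, -0.2474, 0.63], [0.2468, 0.0185, -0.9689, 1.0109], [0.0, 0.0, 0.0, 1.0]]
scene 44.36054181028797 310.91351773661 204.0506750520572
[[0.5155, 0.8566, -0.0221, -0.2295], [0.5395, -0.3445, -0.7683, -0.2932], [-0.6657, 0.3841, -0.6397, 1.6132], [0.0, 0.0, 0.0, 1.0]]
```

View pics/top0.png

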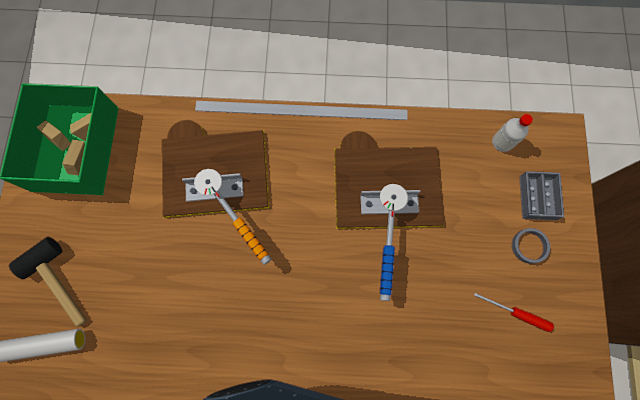

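View pics/scene0.png

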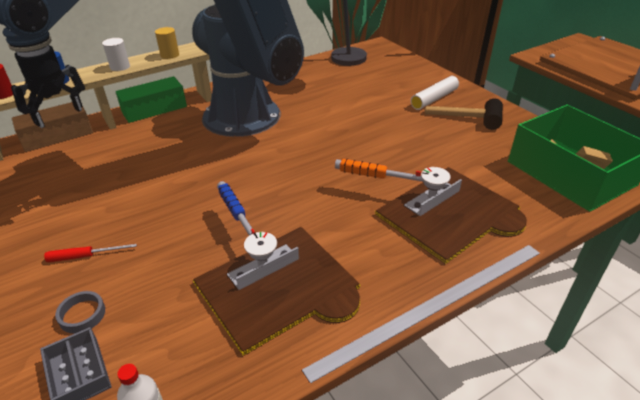

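```bash
cat > h.py <<'E'
import numpy as np, cv2
from station import *
def shot(name,file,box,k):
    c=camera(name); x0,y0,x1,y1=box
    cv2.imwrite(file,cv2.resize(c["image"][y0:y1,x0:x1,::-1],None,fx=k,fy=k,interpolation=cv2.INTER_CUBIC)); return c
def ray(c,u,v,z):
    f=200/np.tan(np.radians(c["fovy"])/2); T=c["world_to_cam"]; R=T[:3,:3]
    d=R.T@np.array([(u-c["cx"])/f,(v-c["cy"])/f,1]); o=-R.T@T[:3,3]
    return o+d*(z-o[2])/d[2]
def px(c,p):
    f=200/np.tan(np.radians(c["fovy"])/2); q=c["world_to_cam"]@np.append(p,1)
    return [c["cx"]+f*q[0]/q[2],c["cy"]+f*q[1]/q[2]]
E
python3 - <<'E'
from h import *
a=shot("top","pics/t1.png",(185,160,285,275),5)
b=shot("scene","pics/s1.png",(320,140,480,220),5)
im=np.vstack([np.pad(cv2.imread("pics/t1.png"),((0,0),(0,300),(0,0)))]); 
hsv=cv2.cvtColor(a["image"],cv2.COLOR_RGB2HSV)
w=cv2.inRange(hsv,(0,0,190),(180,45,255)); w[:, :185]=0;w[:,235:]=0;w[:160]=0;w[205:]=0
n,l,s,ct=cv2.connectedComponentsWithStats(w);print(s[1:],ct[1:])
E
```

```text
[[194 169  27  26 461]
 [222 175   2   1   2]
 [225 175   2   1   2]
 [231 174   2   1   2]
 [187 178   2   1   2]
 [213 197   2   1   2]
 [187 199   1   1   1]
 [189 199   7   1   7]
 [202 198   5   1   5]
 [220 199   1   1   1]
 [221 201   3   3   3]] [[207.05206074 180.59652928]
 [222.5        175.        ]
 [225.5        175.        ]
 [231.5        174.        ]
 [187.5        178.        ]
 [213.5        197.        ]
 [187.         199.        ]
 [192.         199.        ]
 [204.         198.        ]
 [220.         199.        ]
 [222.         202.        ]]
```

View pics/t1.png

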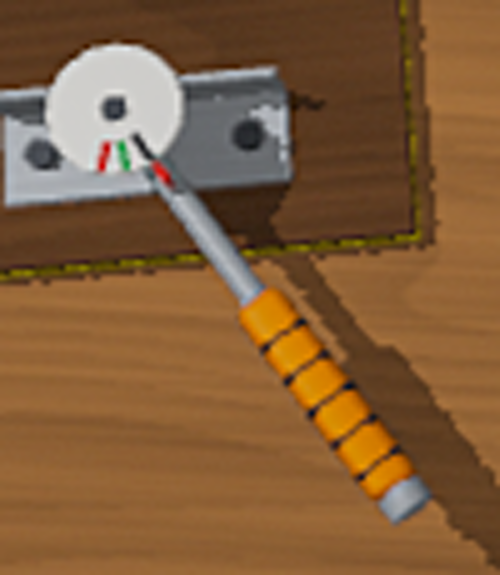

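View pics/s1.png

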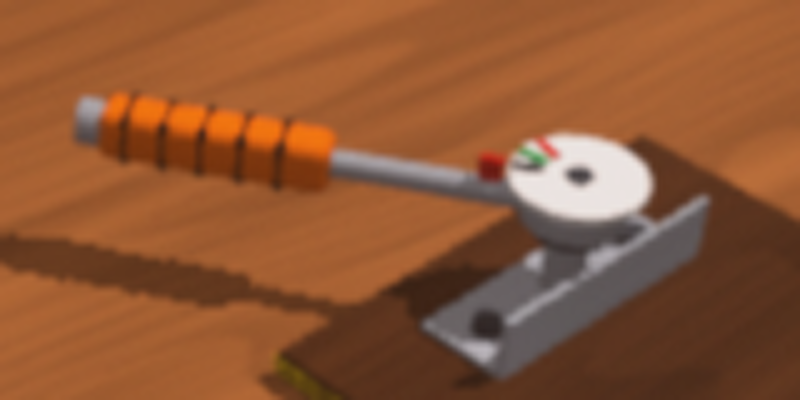

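```bash
python3 - <<'E'
from h import *
a=camera("top");b=camera("scene")
A=ray(a,208,181.6,.089);A2=ray(b,436,175.4,.089);G=ray(a,251,238.6,.084);G2=ray(b,364,168,.074)
print(A,A2,G,G2)
A=(A+A2)/2; d=(G-A)[:2]; print(np.linalg.norm(d),np.degrees(np.arctan2(d[1],d[0])),np.linalg.norm((G2-A)[:2]),np.degrees(np.arctan2(*(G2-A)[1::-1])))
print(current_wrist_force(),current_time_s())
# ik over the arc, yaw options
ph0=np.arctan2(d[1],d[0])
for t in np.arange(-.2,1.41,.2):
    ph=ph0-t; p=[A[0]+.18*np.cos(ph),A[1]+.18*np.sin(ph),.04]
    for o in (0,np.pi):
        q=solve_ik(p,[np.pi,0,(ph+o+np.pi)%(2*np.pi)-np.pi]); print(round(t,1),np.round(p,3),None if q is None else np.round(q,2),end=" ")
    print()
E
```

```text
[0.67505564 0.21487946 0.089     ] [0.67898507 0.21483063 0.089     ] [0.53698912 0.09504419 0.084     ] [0.54337709 0.09974837 0.074     ]
0.18429158287468325 -139.44967312810712 0.17638046388028109 -139.2617447702728
[ 0.63458331 -0.17449192  0.50622013] 0.3
-0.2 [0.566 0.073 0.04 ] [ 0.05  0.61  1.72  0.    0.81 -2.43] -0.2 [0.566 0.073 0.04 ] [ 0.05  0.61  1.72 -0.    0.81  0.71] 
0.0 [0.54  0.098 0.04 ] [ 0.09  0.58  1.78  0.    0.78 -2.18] 0.0 [0.54  0.098 0.04 ] [ 0.09  0.58  1.78 -0.    0.78  0.96] 
0.2 [0.52  0.127 0.04 ] [ 0.15  0.56  1.82  0.    0.76 -1.93] 0.2 [0.52  0.127 0.04 ] [ 0.15  0.56  1.82 -0.    0.76  1.22] 
0.4 [0.505 0.16  0.04 ] [ 0.22  0.56  1.83  0.    0.76 -1.66] 0.4 [0.505 0.16  0.04 ] [ 0.22  0.56  1.83 -0.    0.76  1.48] 
0.6 [0.498 0.195 0.04 ] [ 0.29  0.56  1.82  0.    0.76 -1.39] 0.6 [0.498 0.195 0.04 ] [ 0.29  0.56  1.82 -0.    0.76  1.75] 
0.8 [0.498 0.231 0.04 ] [ 0.35  0.58  1.78  0.    0.78 -1.13] 0.8 [0.498 0.231 0.04 ] [ 0.35  0.58  1.78 -0.    0.78  2.01] 
1.0 [0.505 0.267 0.04 ] [ 0.4   0.61  1.72  0.    0.81 -0.87] 1.0 [0.505 0.267 0.04 ] [ 0.4   0.61  1.72 -0.    0.81  2.27] 
1.2 [0.518 0.3   0.04 ] [ 0.45  0.65  1.64  0.    0.85 -0.63] 1.2 [0.518 0.3   0.04 ] [ 0.45  0.65  1.64 -0.    0.85  2.51] 
1.4 [0.538 0.33  0.04 ] [ 0.48  0.7   1.55 -0.    0.89 -0.4 ] 1.4 [0.538 0.33  0.04 ] [ 0.48  0.7   1.55 -0.    0.89  2.74]
```

```bash
cat >> h.py <<'E'
A=np.array([.677,.215]); PH0=np.radians(-139.4)
def pose(t,z,r=.18):
    ph=PH0-t; return [A[0]+r*np.cos(ph),A[1]+r*np.sin(ph),z],[np.pi,0,(ph+2*np.pi)%(2*np.pi)-np.pi]
def ft(t):
    ph=PH0-t; f=np.mean([current_wrist_force() for _ in range(5)],0); return f@[np.sin(ph),-np.cos(ph),0], f@[np.cos(ph),np.sin(ph),0], f[2]
E
python3 - <<'E'
from h import *
reach(*pose(0,.2)); print(current_time_s(),current_position())
p,o=pose(0,.04); move_l(p,o,.15)
print(current_time_s(),current_position(),np.round(ft(0),2))
for t in np.arange(.04,.44,.04):
    p,o=pose(t,.04); move_l(p,o,.06); print(round(t,2),round(current_time_s(),2),np.round(ft(t),2))
shot("top","pics/t2.png",(160,150,300,270),5)
E
```

```text
2.8083 [0.54047575 0.09718711 0.20001556]
4.025 [0.54087085 0.09790901 0.04079099] [-0.29 -0.15  0.87]
0.04 4.29 [ 0.23  0.64 -0.3 ]
0.08 4.56 [-0.1   0.4   0.56]
0.12 4.83 [-0.26  0.08  0.1 ]
0.16 5.09 [-0.04 -0.25  0.63]
0.2 5.36 [-0.44 -0.27 -0.08]
0.24 5.62 [-0.63  0.43  0.36]
0.28 5.89 [-0.2   0.55  0.68]
0.32 6.16 [-0.17  0.57 -0.02]
0.36 6.42 [-0.81  0.06 -0.55]
0.4 6.69 [ 0.21  0.85 -0.07]
```

View pics/t2.png

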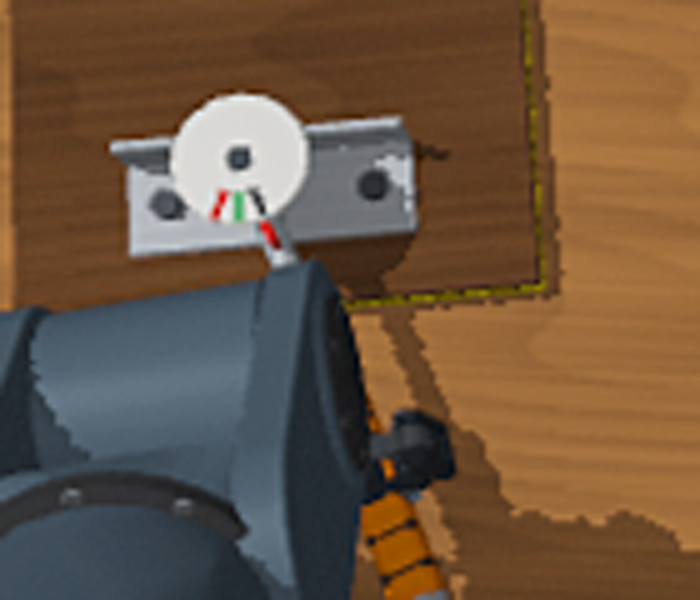

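```bash
python3 - <<'E'
from h import *
pk=0;t=.4;snug=None
while t<1.2:
    t+=.025; p,o=pose(t,.04); move_l(p,o,.06); f=ft(t); print(round(t,3),round(current_time_s(),2),np.round(f,2))
    F=-f[0]; pk=max(pk,F)
    if pk>4 and snug is None: snug=t
    if snug and (F<.4*pk or t>snug+.3): break
shot("top","pics/t3.png",(160,150,300,270),5)
E
```

```text
0.425 6.99 [-0.77  0.92 -0.31]
0.45 7.24 [-1.26  0.67  0.41]
0.475 7.49 [-1.17  0.37  0.07]
0.5 7.74 [-0.78  0.39 -0.12]
0.525 7.99 [-1.03  0.8  -0.04]
0.55 8.24 [-0.95  0.11  0.71]
0.575 8.49 [-1.4   0.41  0.56]
0.6 8.74 [-1.37 -0.18  0.29]
0.625 8.99 [-0.79  1.33 -0.48]
0.65 9.24 [-1.49  0.79 -0.11]
0.675 9.49 [-0.49  0.8  -0.52]
0.7 9.74 [-1.15  0.7   0.23]
0.725 9.99 [-0.8   1.24  0.81]
0.75 10.24 [-1.25 -0.21 -0.8 ]
0.775 10.49 [-0.77  0.74  0.13]
0.8 10.74 [-1.02  0.69 -0.19]
0.825 10.99 [-0.33 -0.04  0.29]
0.85 11.24 [-1.25  1.18 -0.43]
0.875 11.49 [-1.26  0.68 -0.84]
0.9 11.74 [-0.39  0.75  0.16]
0.925 11.99 [-1.15  0.01  0.4 ]
0.95 12.24 [-1.   -0.02  0.84]
0.975 12.49 [-0.83  0.77  0.54]
1.0 12.74 [-2.97  1.15  1.08]
1.025 12.99 [-3.71  0.04  0.16]
1.05 13.24 [-3.5   0.47 -0.31]
1.075 13.49 [-2.31  0.75 -0.55]
1.1 13.74 [-1.42  0.08  0.23]
1.125 13.99 [ 0.04  0.22 -0.8 ]
1.15 14.24 [-0.29  0.83 -0.01]
1.175 14.49 [-0.85 -0.52 -0.03]
1.2 14.74 [-0.17 -1.44 -0.03]
1.225 14.99 [0.3  0.39 0.4 ]
```

View pics/t3.png

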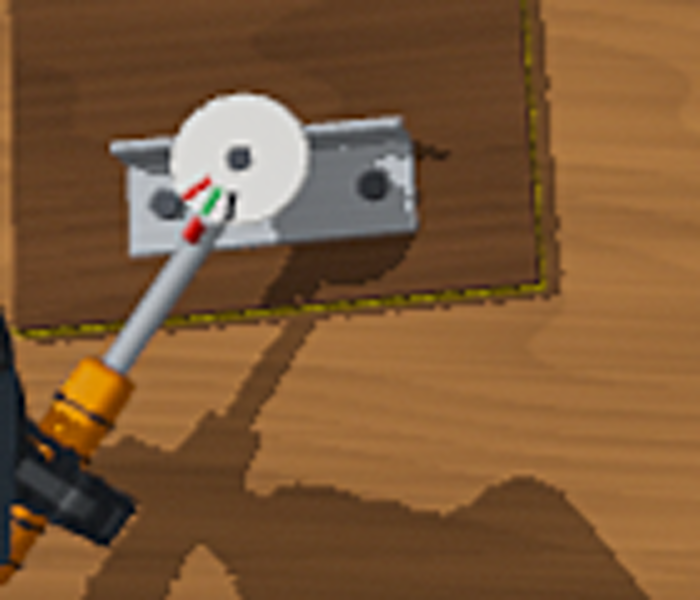

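```bash
python3 - <<'E'
from h import *
p=current_position(); p=[p[0],p[1],.06]; move_l(p,None,.1); print(np.round(ft(1.2),2))
p[2]=.2; move_l(p); print(np.round(current_wrist_force(),2))
move_joints([-1.304,.351,1.652,0,1.139,-.085]); print(current_time_s())
shot("top","pics/t4.png",(160,150,300,270),5); c=camera("top"); cv2.imwrite("pics/t4full.png",c["image"][...,::-1])
o=cv2.imread("pics/top0.png"); d=cv2.absdiff(o,c["image"][...,::-1])[170:300,350:430]; print("blue diff",d.mean(),(d.max(2)>40).sum())
E
```

```text
[-0.31  0.2  -0.38]
[ 0.05  0.14 -0.51]
19.575
blue diff 0.9340064102564103 0
```

View pics/t4.png

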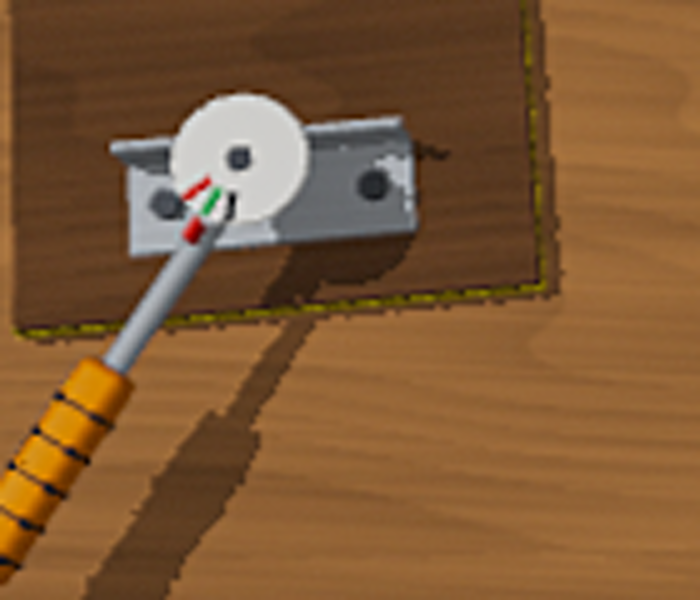

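The red pointer at crop (193,232) lines up with the green mark at (212,200), as seen from the disc centre (240,158). The wrench did not move when I lifted off, and the blue wrench is unchanged.

```bash
python3 -c "
from station import *
sign_off(); print(current_time_s())"
```

```text
the job is handed in; nothing more can be done
the job is handed in; nothing more can be done
```

The orange wrench is at its first click with the bolt snug. The robot has let go, and I handed the job in at about 19.6 s of the 35 s allowed.

- **Method:** I straddled the orange grip with the open fingers and pushed it clockwise along its arc. The sideways force rose to about 3.7 N and then dropped to about zero at the click. The tool moved about 0.1 rad further without meeting the handle again. Then I lifted straight off and drove the arm back to its start pose.
- **Orange wrench:** In the last picture the red pointer lines up with the green mark, about 32° against 34°, and it did not move when I lifted off. The disc turned about 0.8 rad and the handle about 1.2 rad, which fits a snug bolt plus one 0.4 rad click.
- **Blue wrench:** Its area of the top picture is unchanged from the start.
- **Disagreement:** The measured push forces were lower than stated: about 1 N turning the bolt instead of 4 N, and 3.7 N at the clutch instead of 8 N. I read them with the arm paused between steps, which may explain the difference. For that reason I relied on the pointer and marks for the result.

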